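Zero the coffee grinder and back it off a quarter turn

TASK

Set the coffee grinder: turn its orange adjuster knob clockwise until the screw clearly bottoms (burrs touching, snug but not forced), then back it off counterclockwise by a quarter turn and let go. Leave the bento, pen bin, cup and binder clip where they are.

Things in the scene. Friction and masses are not known exactly. Their poses are not given: they have to be found in the camera images.
- grinder: Grey burr grinder, fixed, 220 (x) x 130 (y) x 130 mm high. Origin under its centre; -x is the front with the spout. The upright adjuster screw axis is on its flat top at x = -55 mm, y = 0; behind it the amber bean hopper (x = +60 mm, radius 40 mm) stands 48 mm above the top. Beside the adjuster a white tick (front) marks zero, a green tick (-y side) a quarter turn counterclockwise.
- knob: Orange adjuster knob. Origin on the screw axis, 142 mm above the counter, z up. A disc (radius 20 mm, 6 mm thick) carries an upright grip bar 44 mm long (own x), 14 mm thick (own y), 6 to 38 mm above the origin: pinch it across own y. Clockwise from above screws it in, without sinking noticeably.
- knob_grip (a point): Middle of the orange grip bar, on the screw axis, 22 mm above the knob's origin, axes as the knob's. The knob turns in against a steady drag of about 0.06 N m. How far it must turn to bottom differs each time and cannot be seen: 0.9 to 2.9 rad from the start. There it stops hard.
- ring (a joint): Black scale ring under the knob, radius 37 mm, white pointer, rad, counterclockwise positive, 0 = at white tick, its end stop; starts at 0 to 0.4. Friction drags it with the knob: screwing in brings it to 0, where it waits; backing off carries it along, and it stays where left. After bottoming it shows the amount backed off (quarter turn 1.571, green tick); before that, nothing.
- carrier (a joint): Elastic wind-up of the steel burr carrier holding ring and screw, rad, counterclockwise positive, 0 = relaxed, 4 N m per rad, so it shows the torque on the knob: about -0.015 while the screw runs in freely, beyond -0.05 (0.2 N m) when snug on the bottom; -0.16 (0.64 N m) is forced and harms the burrs.
- bento: Clear two-tier stacking bento, 154 x 115 x 96 mm high, blue side clips; origin under its centre. Stands beside the grinder.
- penbin: Red tilt-out pen bin, 80 x 110 x 100 mm, with pens and a steel spoon-shaped bookmark standing in it up to 135 mm high; origin under its centre. Stands beside the grinder.
- cup: Blue ceramic cup, rim radius 37 mm, 75 mm high, origin under its centre.
- clip: Green binder clip lying flat, 46 x 20 x 14 mm, origin under its centre.

How it is judged:
On the way:
1. the screw is turned in until it is snug on its bottom: the burr carrier is wound up clockwise by at least 0.05 rad (0.2 N m) (value of joint carrier below -0.05 rad), for 0.15 s.
At the end, for the whole second after the job is handed in: After bottoming, the screw stands backed off by a quarter turn: ring at 1.571 rad within 0.25 rad, carrier relaxed within 0.02 rad, knob at rest (value of joint ring between 1.321 and 1.821 rad and value of joint carrier between -0.02 and 0.02 rad and angular speed of knob below 0.1 rad/s); the robot touches nothing.
It fails at once if the screw is forced: the burr carrier wound clockwise beyond 0.16 rad (0.64 N m) (value of joint carrier below -0.16 rad).
It fails at once if the bento, pen bin, cup or binder clip is shifted by more than 20 mm (distance of any of bento, penbin, cup, clip from where it was at the start of the episode above 0.02 m).
It also fails if it takes over 51 s, if anything falls off the work surface, if the arm or the gripper's body presses on something with over 40 N, if the wrist force passes 120 N, or if a joint passes its speed limit or range.

ROBOT

A 6-joint arm with a two-finger parallel gripper is mounted at the origin on the work surface. World frame = base frame: x ahead of the robot, y to its left, z up, the work surface at z = 0. Lengths are in m, angles in rad, forces in N, time in s.
With the tool pointing down it reaches from about 0.275 to 0.75 m from the base axis. Payload 10.2 kg.
Tool frame: the origin (TCP) lies at the very end of the fingers, on their centre line; the grasp point (between the pads) lies 19 mm behind it; z points along the fingers, y is the direction in which the jaws open and shut (so a half turn about z gives the same grasp; the last joint's range is limited). The gripper opens to 85 mm and grips with 20 to 120 N. Pads are 22 mm wide; open, the fingers measure 114 mm over their backs; the gripper's body (76 mm by 85 mm) begins 54 mm behind the grasp point. The pads swing forward as they close: fully open they stand 13 mm farther back than shut.
Start: joints at [1.068, 0.313, 1.498, -0, 1.331, -0.223], TCP at [0.145, 0.505, 0.231] pointing down, gripper open.
Joint ranges: [-2.94, 2.94], [-0.97, 2.17], [0.19, 2.56], [-1.23, 4.37], [0.02, 3.11], [-2.88, 2.88]. Speed limits (rad/s): [2.39, 2.39, 3.01, 3.14, 3.14, 3.14].

INTERFACE

Orientations are given as [roll, pitch, yaw] about the fixed x, y, z axes, in that order (R = Rz(yaw) Ry(pitch) Rx(roll)).
In Python, from station import * gives the robot as it stands.
- The arm moves only by the tool carry_out, never from a script. Its argument "targets" is a list that holds one entry, the list of rows, each a list of 5 numbers: the shift along the tool's x, y, z in mm, then the turn about the tool's z in degrees, then the opening, from 0 (shut) to 1 (fully open). A call has 1 to 10 rows; each row is the pose to reach, as a shift and turn from the pose commanded when the call began, along the tool's axes at that moment; what a row does not reach only later rows make up. A row lasts 1/10 s, in which the tool goes at most 50 mm and 8.59 degrees, less where a joint would pass 70% of its speed; a pose out of reach is approached as far as the arm can. A call with a gripper value outside its range is refused whole. The fingers move at their own pace and stop on an object; "newtons" is the grip in N (left out, the last holds). Time passes only in rows, so rows that repeat a pose let the fingers close. It gives the time, the measured TCP pose, the force and the opening at its end, in the units of the state.
- sense(): the state, without advancing time (a new reading comes with each control period).
- grab_frame(name): name is "side" or "top"; returns a dict with "color" (420x560x3 uint8, blue, green, red), "fx", "fy", "cx", "cy" (pixels), "origin" and "rotation" of the camera in the world. Camera axes: x right, y down, z forward; pixel columns grow to the right and rows downward; lengths in m; the calibration is good to about 2 mm. A picture is of the moment at which its call begins. There is no depth.
- sign_off(): hands the job in, once; it reports no verdict.
Trained networks look in a picture, given as the dict that the camera call returned (one of the last four; its "shot" number tells which), for a name from the list of things; names that differ only in an ending like _2 or _b are one class to them, and where a whole thing is asked for, a point or a joint stands for the part that bears it (a point fixed in the world has none). Each returns a list of dicts, best first, with "confidence" (0 to 1); they miss things now and then, are a little off and sometimes report something else, mostly with a low value. They report only what shows in the picture. A call takes as long as a camera call.
- boxes_of(picture, target): "position" ([x, y, z] in m, in the coordinates of the camera as it stood for that picture, good to about 4 mm: the middle of the surface that is visible of it).
The state is a dict: "time": time; "joints": joint angles; "qd": joint speeds; "effort": joint torques, N m; "tcp_pos": TCP position; "tool_rot": TCP orientation; "ft_force": force on the tool from outside, world axes, zero at the start; "moment": the same for the moment, N m; "opening": finger opening in m.
Only numpy, scipy, OpenCV 4.12 (cv2) and the standard library are available. Lean on these libraries where they do the work, as an engineer would, in place of code of your own. Each camera call takes 0.05 s, during which the arm holds its last target.

## Working session

There is one attempt and no reset: what is moved stays moved. The work goes in short steps, Python scripts to look and compute and a tool call to move; the robot and the scene stay as the last step left them, time stands still between calls to the robot, and variables do not carry over. Pictures are saved under pics/ and viewed, and the job is handed in when it is done.

Besides the shell and the picture viewer there is one more tool, called after "Call:" as name(argument=value, ...), one argument or row to a line, values as JSON. carry_out: Moves the arm, as the interface text tells. Its arguments: {"type":"object","properties":{"targets":{"type":"array"},"newtons":{"type":"number"}},"required":["targets"]}

```bash
mkdir -p pics; ls
python3 - <<'E'
from station import *
import cv2
s=sense(); print(s)
for n in("top","side"):
    p=grab_frame(n); cv2.imwrite(f"pics/{n}0.png",p["color"])
    print(n,{k:v for k,v in p.items() if k!="color"})
    for t in ("knob","knob_grip","ring","grinder","bento","penbin","cup"):
        r=boxes_of(p,t)
        for d in r[:2]:
            import numpy as np
            print(t,d["confidence"],np.round(np.array(p["origin"])+np.array(p["rotation"])@np.array(d["position"]),4))
print(sense()["time"])
E
```

```text
pics
{'time': 0.0, 'joints': array([ 1.06761105e+00,  3.13439053e-01,  1.49847824e+00, -6.52494971e-06,
        1.33096201e+00, -2.23395206e-01]), 'qd': array([-9.09608967e-04, -3.69014529e-04, -1.68281366e-04, -1.66043416e-04,
       -7.91412040e-05, -2.04964310e-03]), 'effort': array([-9.47589092e-05, -4.12270010e+01, -2.59739470e+01, -1.78451455e-04,
        4.17507268e-03, -1.30525598e-05]), 'tcp_pos': array([0.14486122, 0.50434447, 0.23072517]), 'tool_rot': array([-3.14033657e+00, -2.78868714e-04,  2.86180397e+00]), 'ft_force': array([ 0.11463071, -0.36638139,  0.15771519]), 'moment': array([ 0.01297578, -0.01302818,  0.00056858]), 'opening': 0.08570809661237841}
top {'fx': 419.72173720475945, 'fy': 419.72173720475945, 'cx': 277.5800818248738, 'cy': 212.15527569540836, 'origin': array([0.3903957 , 0.0155773 , 1.14319291]), 'rotation': array([-2.93233999e+00, -8.69766300e-04, -1.71048423e+00]), 'shot': 1}
knob 0.56 [-1.4905 -1.8653 -0.7377]
knob_grip 0.5 [-1.5141 -1.8889 -0.7613]
ring 0.66 [-1.5445 -1.9193 -0.7917]
grinder 0.58 [-1.6142 -1.989  -0.8614]
bento 0.95 [-2.4635 -2.8383 -1.7107]
bento 0.45 [-1.1824 -1.5572 -0.4296]
penbin 0.85 [-1.1794 -1.5542 -0.4266]
cup 0.81 [-2.2025 -2.5774 -1.4497]
side {'fx': 519.8418962549715, 'fy': 519.8418962549715, 'cx': 281.3804327659279, 'cy': 204.1445891399151, 'origin': array([ 0.20389137, -0.81550939,  0.69707572]), 'rotation': array([-2.12423218, -0.02227537, -0.42208336]), 'shot': 2}
knob 0.9 [-0.2723 -1.2917  0.2209]
knob 0.75 [-0.2679 -1.2873  0.2253]
knob_grip 0.66 [-0.2673 -1.2867  0.2258]
ring 0.9 [-0.2687 -1.2881  0.2244]
grinder 0.72 [-0.4506 -1.47    0.0426]
grinder 0.57 [-0.3783 -1.3977  0.1149]
bento 0.7 [-0.3758 -1.3952  0.1174]
penbin 0.75 [-0.5504 -1.5698 -0.0572]
penbin 0.35 [-0.3738 -1.3932  0.1194]
0.8
```

```bash
cat > h.py <<'E'
from station import *
import cv2, numpy as np
from scipy.spatial.transform import Rotation as R
def Rm(p): return R.from_euler('xyz',p["rotation"]).as_matrix()
def world(p,d): return np.array(p["origin"])+Rm(p)@np.array(d)
def proj(p,X):
    c=Rm(p).T@(np.array(X)-p["origin"]); return np.array([p["fx"]*c[0]/c[2]+p["cx"],p["fy"]*c[1]/c[2]+p["cy"]])
def ray(p,uv,z):
    d=Rm(p)@np.array([(uv[0]-p["cx"])/p["fx"],(uv[1]-p["cy"])/p["fy"],1]); o=np.array(p["origin"]); return o+d*(z-o[2])/d[2]
def save(p,n,c=None,s=1):
    im=p["color"]
    if c: im=im[c[1]:c[3],c[0]:c[2]]
    cv2.imwrite(f"pics/{n}.png",cv2.resize(im,None,fx=s,fy=s,interpolation=cv2.INTER_CUBIC))
E
python3 - <<'E'
from h import *
for n in("top","side"):
    p=grab_frame(n)
    for t in ("knob","ring","grinder"):
        for d in boxes_of(p,t)[:2]:
            X=world(p,d["position"]); print(n,t,d["confidence"],X.round(4),proj(p,X).round())
E
```

```text
top knob 0.81 [ 0.5797 -0.0704  0.1632] [302. 216.]
top ring 0.61 [ 0.5803 -0.0744  0.1396] [303. 217.]
top grinder 0.75 [ 0.6165 -0.0922  0.1255] [307. 203.]
top grinder 0.48 [ 0.5804 -0.0736  0.1655] [303. 215.]
side knob 0.85 [ 0.5801 -0.0836  0.1634] [298. 216.]
side ring 0.67 [ 0.5744 -0.0869  0.1486] [296. 224.]
side grinder 0.65 [ 0.6117 -0.1383  0.1288] [325. 243.]
```

View pics/top0.png

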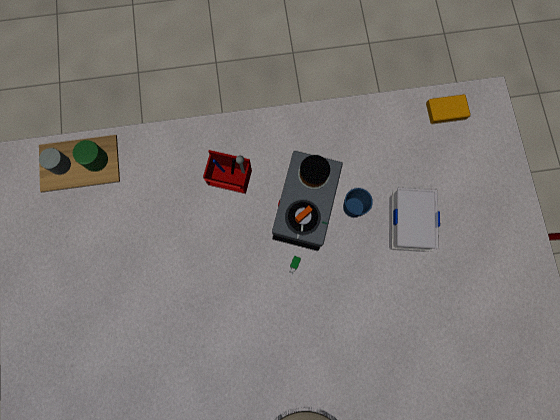

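View pics/side0.png

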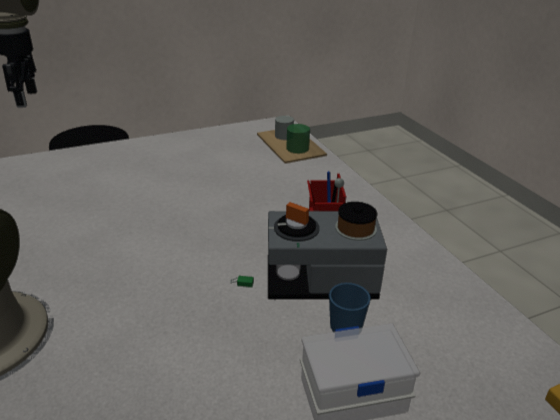

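The top view shows the grinder at about (308,200), with the knob at (303,215) and the pointer toward the front. The cup is at (357,202), the pen bin at (228,172), the clip at (295,264) and the bento at (416,218). Next I'll zoom in for precise angles.

Run:
```python
from h import *
p=grab_frame("top"); save(p,"top1",(255,140,355,260),5)
q=grab_frame("side"); save(q,"side1",(255,190,395,305),5)
im=p["color"].astype(int); b,g,r=im[...,0],im[...,1],im[...,2]
m=((r>150)&(g<r*0.6)&(b<r*.4)).astype(np.uint8); m[:, :270]=0; m[:,340:]=0; m[:190]=0;m[250:]=0
ys,xs=np.nonzero(m); print(len(xs),xs.mean(),ys.mean(),xs.min(),xs.max(),ys.min(),ys.max())
print(cv2.minAreaRect(np.c_[xs,ys].astype(np.float32)))
# top face of bar z=.180
w=np.array([ray(p,(x,y),.180)[:2] for x,y in zip(xs,ys)])
c=w.mean(0);u,s,v=np.linalg.svd(w-c,full_matrices=False);print(c,s,np.degrees(np.arctan2(v[0,1],v[0,0])))
```

```text
9 305.44444444444446 211.22222222222223 296 311 206 219
((303.5, 213.0), (4.238636493682861, 16.46310806274414), 47.48955535888672)
[ 0.58597403 -0.07884077] [0.04735297 0.01123614] 121.92900965529189
```

View pics/top1.png

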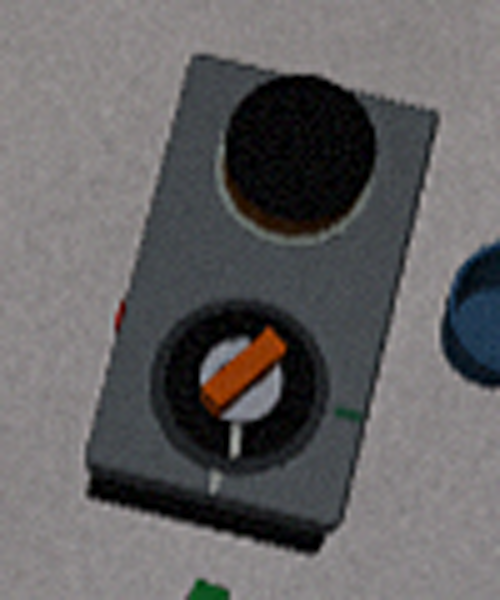

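View pics/side1.png

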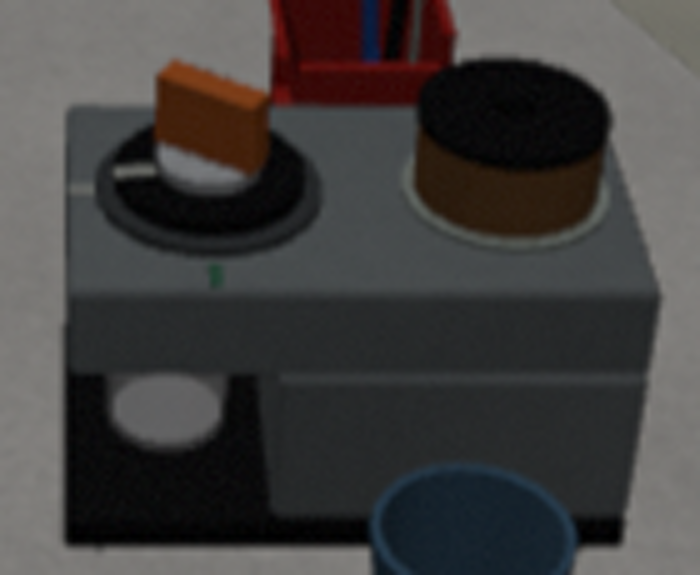

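```bash
cat >> h.py <<'E'
def omask(p,box):
    hsv=cv2.cvtColor(p["color"],cv2.COLOR_BGR2HSV)
    m=cv2.inRange(hsv,(4,140,70),(16,255,255)); k=np.zeros_like(m);k[box[1]:box[3],box[0]:box[2]]=1
    return m*k
E
python3 - <<'E'
from h import *
p=grab_frame("top")
f=lambda u,v:(255+u/5-.4,140+v/5-.4)
G=[ray(p,f(*a),.13)[:2] for a in((193,58),(437,112),(342,525),(90,465))]
for a in G: print(a.round(4))
c=np.mean(G,0); d=(G[0]+G[1]-G[2]-G[3])/2; yaw=np.arctan2(d[1],d[0]); print(c,np.linalg.norm(d),np.degrees(yaw), "axis",c-.055*d/np.linalg.norm(d))
print("ringc",ray(p,f(240,385),.14)); 
R0=ray(p,f(240,385),.14)
for n,a in(("ptr",(233,442)),("tick",(214,483)),("green",(348,412))):
    w=ray(p,f(*a),.14)-R0; print(n,np.linalg.norm(w[:2]),np.degrees(np.arctan2(w[1],w[0])-yaw-np.pi)%360)
a=ray(p,f(209,398),.18);b=ray(p,f(278,337),.18);print("bar",(a+b)/2,np.linalg.norm(a-b),np.degrees(np.arctan2(*(b-a)[[1,0]])))
m=omask(p,(280,190,330,250)); ys,xs=np.nonzero(m); print(len(xs),cv2.minAreaRect(np.c_[xs,ys].astype(np.float32)))
q=grab_frame("side")
g=lambda u,v:(255+u/5-.4,190+v/5-.4)
a=ray(q,g(165,72),.18);b=ray(q,g(262,108),.18)
# visible top edges: back edge & front edge
for n,(x,y) in {"back":((177,60),(268,95)),"front":((157,72),(252,112))}.items():
    a=ray(q,g(*x),.18);b=ray(q,g(*y),.18);print(n,(a+b)/2,np.linalg.norm(a-b),np.degrees(np.arctan2(*(b-a)[[1,0]])))
print("ringc side",ray(q,g(208,185),.14))
E
```

```text
[ 0.7549 -0.0767]
[ 0.7092 -0.1949]
[ 0.5083 -0.1133]
[0.5545 0.0039]
[ 0.63172736 -0.09524387] 0.21650144158644438 -22.008416099172365 axis [ 0.58073528 -0.07463302]
ringc [ 0.58178592 -0.07381473  0.14      ]
ptr 0.028435995584540005 6.441106971075432
tick 0.05002649257547193 358.76259258350944
green 0.054042348099502265 89.66595661121289
bar [ 0.58224002 -0.07320093  0.18      ] 0.04389261731590527 -56.23213864636836
109 ((302.9503173828125, 213.4447784423828), (5.797694206237793, 19.251317977905273), 48.012786865234375)
back [ 0.5868728  -0.07215762  0.18      ] 0.041332308232118246 -59.48908589115978
front [ 0.57610198 -0.07885248  0.18      ] 0.04414408131325048 -61.77046117128885
ringc side [ 0.57749942 -0.08289958  0.14      ]
```

Call:
carry_out(
  targets=[
    [[-579,-435,0,42,1],[-579,-435,0,42,1],[-579,-435,0,42,1],[-579,-435,0,42,1],[-579,-435,0,42,1],[-579,-435,0,42,1],[-579,-435,0,42,1],[-579,-435,0,42,1],[-579,-435,0,42,1],[-579,-435,0,42,1]],
  ],
  newtons=40,
)

```text
time: 2.4
tcp_pos: [0.4472, 0.1036, 0.2315]
tool_rot: [3.141, 0.0, 2.128]
ft_force: [1.6, 0.5, -0.5]
opening: 0.0854
```

Call:
carry_out(
  targets=[
    [[-222,20,0,0,1],[-222,20,0,0,1],[-222,20,0,0,1],[-222,20,0,0,1],[-222,20,0,0,1],[-222,20,0,0,1],[-222,20,0,0,1]],
  ],
)

```text
time: 3.1
tcp_pos: [0.5806, -0.0721, 0.2309]
tool_rot: [-3.141, -0.001, 2.128]
ft_force: [-0.8, 0.3, -0.9]
opening: 0.0854
```

Run:
```python
from h import *
q=grab_frame("side"); save(q,"side2",(215,100,395,260),4)
s=sense();print(s["time"],s["tcp_pos"],s["tool_rot"],s["joints"].round(3),s["ft_force"],s["moment"])
p=grab_frame("top"); save(p,"top2",(255,160,355,260),5)
print(proj(q,s["tcp_pos"]),proj(q,[.581,-.074,.18]))
```

```text
3.15 [ 0.58042851 -0.0715828   0.23126761] [-3.14148612e+00 -4.41264399e-04  2.12913908e+00] [-0.323  0.446  1.307  0.     1.388 -0.881] [ 0.34068649 -0.18259405  0.22656886] [-0.00576014  0.02218677  0.04657248]
[296.83099229 181.8699099 ] [296.62810247 206.16198582]
```

View pics/side2.png

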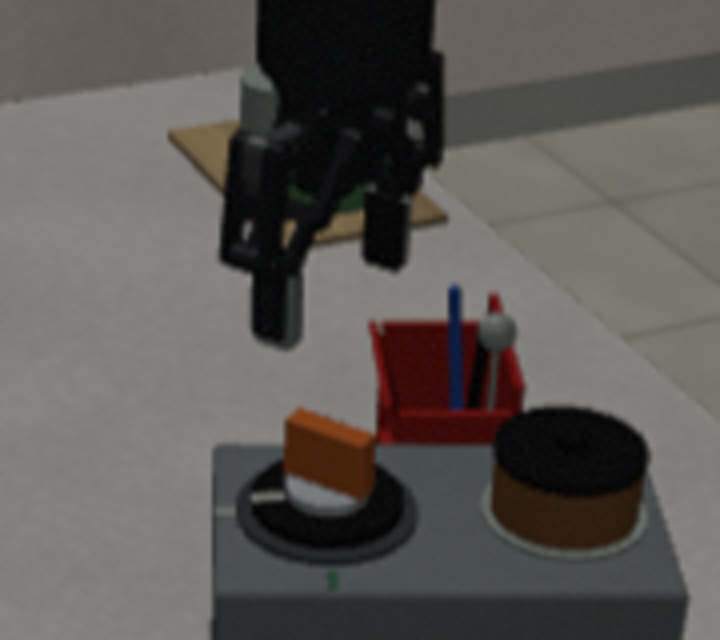

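The open fingers straddle the axis, with their mid-tips around (297,176). They line up with the bar at (297,207), and the jaw direction is across the bar. I'll descend and close.

Call:
carry_out(
  targets=[
    [[-3,-1,40,0,1],[-3,-1,65,0,1],[-3,-1,78,0,1],[-3,-1,78,0,1],[-3,-1,78,0,0.5],[-3,-1,78,0,0.3],[-3,-1,78,0,0.2]],
  ],
)

```text
time: 3.9
tcp_pos: [0.5819, -0.0753, 0.1545]
tool_rot: [3.14, 0.002, 2.129]
ft_force: [0.3, -1.2, 0.7]
opening: 0.0439
```

Run:
```python
from h import *
s=sense();print(s["time"],s["tcp_pos"],s["tool_rot"],s["ft_force"],s["moment"],s["opening"])
q=grab_frame("side"); save(q,"side3",(235,140,375,260),5)
p=grab_frame("top"); save(p,"top3",(255,160,355,260),5)
```

```text
3.9 [ 0.58194057 -0.07531976  0.1544776 ] [3.14031847e+00 1.55384905e-03 2.12891131e+00] [ 0.34186888 -1.18308884  0.67220155] [-0.00053564 -0.0283572   0.04025749] 0.043902912260038604
```

View pics/side3.png

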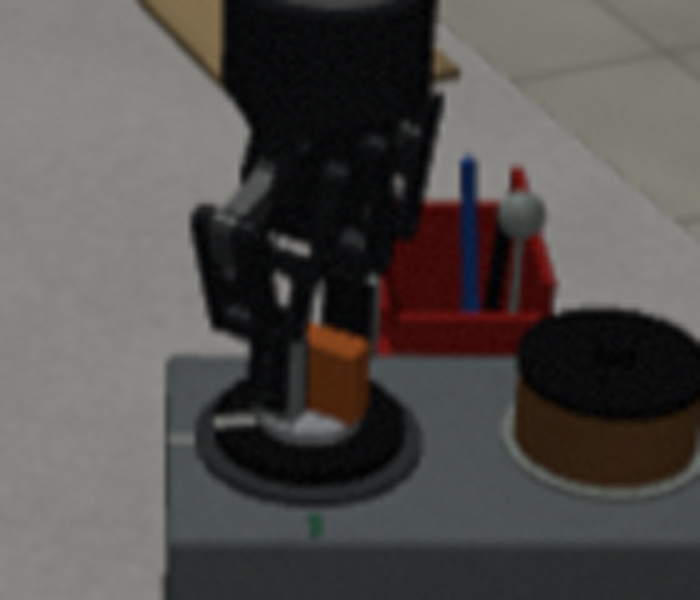

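View pics/top3.png

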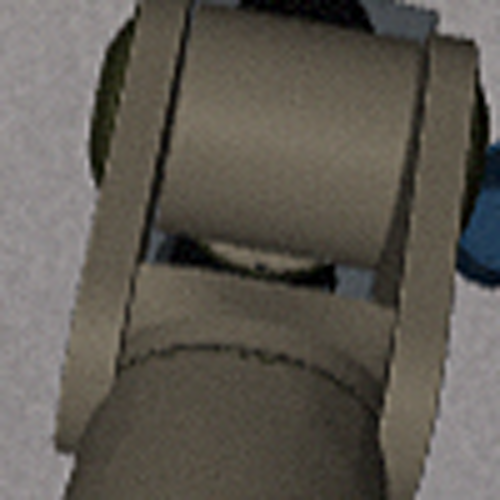

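The fingers straddle the bar, and the bar shows at about (337,370) in the crop. The arm hides the top view. I'll close now.

Call:
carry_out(
  targets=[
    [[0,0,0,0,0],[0,0,0,0,0],[0,0,0,0,0],[0,0,0,0,0]],
  ],
  newtons=40,
)

```text
time: 4.4
tcp_pos: [0.582, -0.0753, 0.1538]
tool_rot: [3.14, 0.001, 2.129]
ft_force: [2.6, 0.3, 4.4]
opening: 0.0129
```

Run:
```python
from h import *
s=sense();print(s["time"],s["tcp_pos"],s["tool_rot"],s["ft_force"],s["moment"],s["opening"],s["effort"])
```

```text
4.4 [ 0.58197538 -0.07526251  0.15381051] [3.14036139e+00 9.78502829e-04 2.12874327e+00] [2.64362253 0.29515945 4.3537275 ] [ 0.2517326  -0.44631166  0.03916887] 0.012933758574788467 [-1.12897273e+00 -4.65929031e+01 -2.23552591e+01 -5.61670996e-01
  5.33443540e-01  5.48693002e-03]
```

Call:
carry_out(
  targets=[
    [[0,0,0,5,0],[0,0,0,10,0],[0,0,0,15,0],[0,0,0,20,0],[0,0,0,25,0],[0,0,0,30,0],[0,0,0,35,0],[0,0,0,40,0]],
  ],
)

```text
time: 5.2
tcp_pos: [0.5814, -0.0753, 0.1538]
tool_rot: [-3.142, 0.0, 1.427]
ft_force: [-0.6, 1.2, 6.0]
opening: 0.0135
```

```bash
cat > st.py <<'E'
from h import *
s=sense();print(s["time"],s["tcp_pos"].round(4),"yaw",np.degrees(s["tool_rot"][2]).round(2),"F",s["ft_force"].round(2),"M",s["moment"].round(3),s["opening"].round(4),"q6",s["joints"][5].round(4),"e6",s["effort"][5].round(3))
E
python3 st.py
```

```text
Traceback (most recent call last):
  File "st.py", line 2, in <module>
    s=sense();print(s["time"],s["tcp_pos"].round(4),"yaw",np.degrees(s["tool_rot"][2]).round(2),"F",s["ft_force"].round(2),"M",s["moment"].round(3),s["opening"].round(4),"q6",s["joints"][5].round(4),"e6",s["effort"][5].round(3))
                                                                                                                                                    ^^^^^^^^^^^^^^^^^^
AttributeError: 'float' object has no attribute 'round'
```

```bash
sed -i 's/s\["opening"\].round(4)/round(s["opening"],4)/' st.py; python3 st.py
```

```text
5.2 [ 0.5814 -0.0753  0.1538] yaw 81.77 F [-0.62  1.19  5.99] M [0.199 0.167 0.026] 0.0135 q6 -0.1847 e6 -1.095
```

```bash
python3 st.py
cat > st2.py <<'E'
from h import *
import sys
for i in range(int(sys.argv[1])):
    q=grab_frame("side"); s=sense(); print(s["time"],"yaw",np.degrees(s["tool_rot"][2]).round(2),"F",s["ft_force"].round(1),"M",s["moment"].round(3),"q6",s["joints"][5].round(4),"e6",s["effort"][5].round(3))
save(q,"s_%s"%sys.argv[2],(235,140,375,260),5)
E
python3 st2.py 3 a
```

```text
5.2 [ 0.5814 -0.0753  0.1538] yaw 81.77 F [-0.62  1.19  5.99] M [0.199 0.167 0.026] 0.0135 q6 -0.1847 e6 -1.095
5.25 yaw 81.51 F [0.4 1.5 7.1] M [0.153 0.135 0.05 ] q6 -0.1801 e6 -0.147
5.3 yaw 81.84 F [-0.3  1.6  6.1] M [0.194 0.176 0.004] q6 -0.1858 e6 0.807
5.35 yaw 81.94 F [-0.3  1.1  5.4] M [0.194 0.155 0.017] q6 -0.1877 e6 0.264
```

View pics/s_a.png

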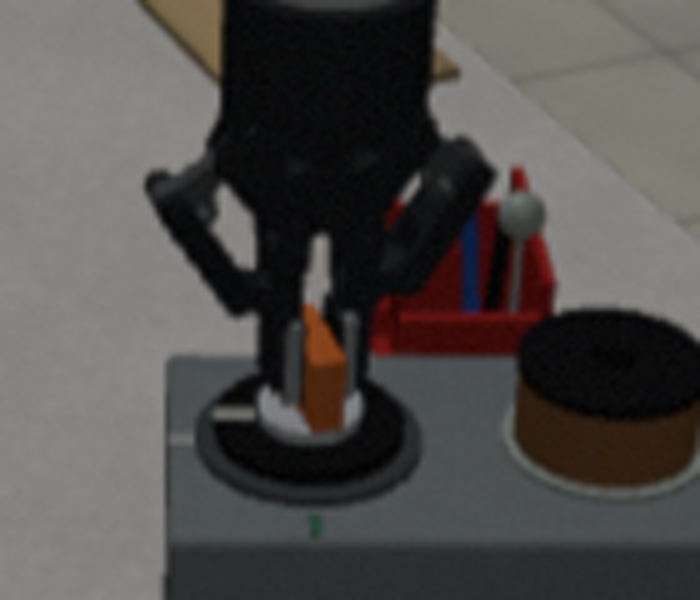

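Call:
carry_out(
  targets=[
    [[0,0,0,4,0],[0,0,0,8,0],[0,0,0,12,0],[0,0,0,12,0]],
  ],
)

```text
time: 5.75
tcp_pos: [0.5813, -0.0752, 0.1538]
tool_rot: [-3.141, 0.0, 1.219]
ft_force: [-1.1, 0.8, 6.9]
opening: 0.0135
```

```bash
python3 st2.py 2 b
```

```text
5.8 yaw 69.95 F [-1.9  0.9  7.1] M [ 0.269  0.28  -0.006] q6 0.0216 e6 0.224
5.85 yaw 69.97 F [-1.3  0.9  6.5] M [0.281 0.3   0.01 ] q6 0.0213 e6 0.073
```

Call:
carry_out(
  targets=[
    [[0,0,0,4,0],[0,0,0,4,0]],
  ],
)

```text
time: 6.05
tcp_pos: [0.5812, -0.0752, 0.1537]
tool_rot: [-3.141, 0.0, 1.15]
ft_force: [-1.3, 1.6, 7.4]
opening: 0.0134
```

```bash
python3 st.py
```

```text
6.05 [ 0.5812 -0.0752  0.1537] yaw 65.87 F [-1.3   1.64  7.45] M [0.266 0.339 0.069] 0.0134 q6 0.0928 e6 0.617
```

Call:
carry_out(
  targets=[
    [[0,0,0,4,0],[0,0,0,4,0]],
  ],
)

```text
time: 6.25
tcp_pos: [0.5811, -0.0752, 0.1538]
tool_rot: [-3.141, 0.0, 1.08]
ft_force: [-1.7, 0.8, 6.5]
opening: 0.0134
```

```bash
python3 st.py
```

```text
6.25 [ 0.5811 -0.0752  0.1538] yaw 61.87 F [-1.72  0.79  6.55] M [0.327 0.452 0.073] 0.0134 q6 0.1627 e6 0.619
```

Call:
carry_out(
  targets=[
    [[0,0,0,4,0],[0,0,0,4,0]],
  ],
)

```text
time: 6.45
tcp_pos: [0.5811, -0.0752, 0.1538]
tool_rot: [-3.141, 0.0, 1.01]
ft_force: [-2.3, 2.6, 7.5]
opening: 0.0133
```

```bash
python3 st.py
```

```text
6.45 [ 0.5811 -0.0752  0.1538] yaw 57.87 F [-2.34  2.57  7.46] M [0.329 0.461 0.054] 0.0133 q6 0.2325 e6 0.619
```

Call:
carry_out(
  targets=[
    [[0,0,0,4,0],[0,0,0,4,0]],
  ],
)

```text
time: 6.65
tcp_pos: [0.581, -0.0751, 0.1538]
tool_rot: [-3.141, 0.0, 0.94]
ft_force: [-1.7, 2.1, 6.9]
opening: 0.0131
```

```bash
python3 st.py
```

```text
6.65 [ 0.581  -0.0751  0.1538] yaw 53.87 F [-1.69  2.05  6.91] M [0.38  0.458 0.033] 0.0131 q6 0.3023 e6 0.62
```

Call:
carry_out(
  targets=[
    [[0,0,0,4,0],[0,0,0,4,0]],
  ],
)

```text
time: 6.85
tcp_pos: [0.581, -0.0751, 0.1537]
tool_rot: [-3.14, 0.001, 0.87]
ft_force: [-3.0, 2.2, 7.6]
opening: 0.0131
```

```bash
python3 st.py
```

```text
6.85 [ 0.581  -0.0751  0.1537] yaw 49.87 F [-2.99  2.21  7.59] M [ 0.422  0.544 -0.006] 0.0131 q6 0.3721 e6 0.62
```

Call:
carry_out(
  targets=[
    [[0,0,0,4,0],[0,0,0,4,0]],
  ],
)

```text
time: 7.05
tcp_pos: [0.581, -0.075, 0.1537]
tool_rot: [-3.14, 0.001, 0.801]
ft_force: [-3.2, 2.9, 7.0]
opening: 0.0137
```

```bash
python3 st.py
```

```text
7.05 [ 0.581  -0.075   0.1537] yaw 45.88 F [-3.24  2.9   6.97] M [0.408 0.551 0.047] 0.0137 q6 0.4419 e6 0.62
```

Call:
carry_out(
  targets=[
    [[0,0,0,4,0],[0,0,0,4,0]],
  ],
)

```text
time: 7.25
tcp_pos: [0.5809, -0.075, 0.1538]
tool_rot: [-3.14, 0.001, 0.731]
ft_force: [-3.6, 3.4, 7.9]
opening: 0.0133
```

```bash
python3 st.py
```

```text
7.25 [ 0.5809 -0.075   0.1538] yaw 41.87 F [-3.55  3.44  7.92] M [0.484 0.585 0.048] 0.0133 q6 0.5117 e6 0.62
```

Call:
carry_out(
  targets=[
    [[0,0,0,4,0],[0,0,0,4,0]],
  ],
)

```text
time: 7.45
tcp_pos: [0.5809, -0.0749, 0.1537]
tool_rot: [-3.14, 0.001, 0.661]
ft_force: [-3.9, 2.2, 7.9]
opening: 0.0134
```

```bash
python3 st.py; python3 st2.py 1 c
```

```text
7.45 [ 0.5809 -0.0749  0.1537] yaw 37.88 F [-3.89  2.2   7.86] M [0.514 0.675 0.005] 0.0134 q6 0.5815 e6 0.62
7.5 yaw 37.96 F [-2.8  2.2  6.6] M [0.501 0.659 0.059] q6 0.5801 e6 0.221
```

View pics/s_c.png

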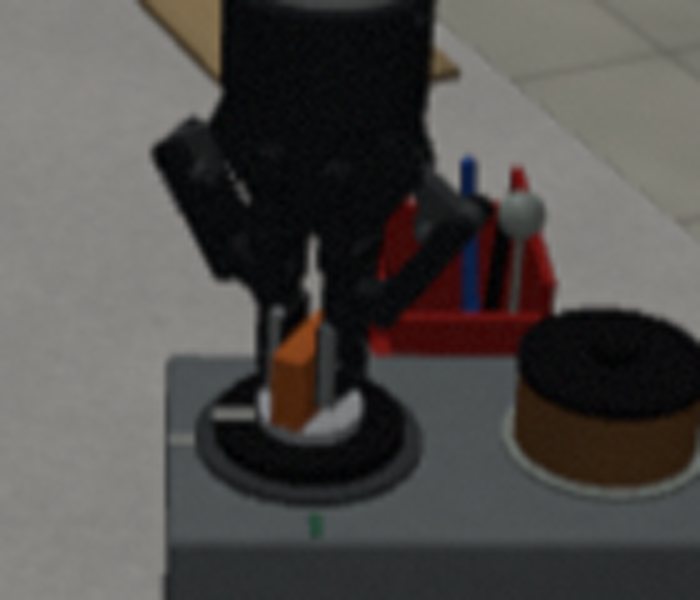

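The knob is following the gripper: the bar is at (297,385), held between the pads, and the ring pointer is still at its zero stop (235,412).

Call:
carry_out(
  targets=[
    [[0,0,0,4,0],[0,0,0,4,0]],
  ],
)

```text
time: 7.7
tcp_pos: [0.5809, -0.0749, 0.1538]
tool_rot: [-3.14, 0.001, 0.591]
ft_force: [-3.8, 2.8, 7.1]
opening: 0.0134
```

```bash
python3 st.py
```

```text
7.7 [ 0.5809 -0.0749  0.1538] yaw 33.88 F [-3.84  2.82  7.13] M [0.583 0.616 0.053] 0.0134 q6 0.6513 e6 0.619
```

Call:
carry_out(
  targets=[
    [[0,0,0,4,0],[0,0,0,4,0]],
  ],
)

```text
time: 7.9
tcp_pos: [0.5808, -0.0748, 0.1537]
tool_rot: [-3.14, 0.001, 0.521]
ft_force: [-4.0, 2.5, 8.0]
opening: 0.0132
```

```bash
python3 st.py
```

```text
7.9 [ 0.5808 -0.0748  0.1537] yaw 29.88 F [-4.04  2.53  8.02] M [0.596 0.709 0.081] 0.0132 q6 0.7212 e6 0.621
```

Call:
carry_out(
  targets=[
    [[0,0,0,4,0],[0,0,0,4,0]],
  ],
)

```text
time: 8.1
tcp_pos: [0.5808, -0.0748, 0.1538]
tool_rot: [-3.14, 0.001, 0.452]
ft_force: [-3.4, 3.8, 9.0]
opening: 0.013
```

```bash
python3 st.py
```

```text
8.1 [ 0.5808 -0.0748  0.1538] yaw 25.88 F [-3.39  3.78  8.95] M [0.681 0.713 0.055] 0.013 q6 0.791 e6 0.621
```

Call:
carry_out(
  targets=[
    [[0,0,0,4,0],[0,0,0,4,0]],
  ],
)

```text
time: 8.3
tcp_pos: [0.5808, -0.0747, 0.1538]
tool_rot: [-3.14, 0.001, 0.382]
ft_force: [-3.7, 3.3, 7.9]
opening: 0.0134
```

```bash
python3 st.py
```

```text
8.3 [ 0.5808 -0.0747  0.1538] yaw 21.88 F [-3.72  3.28  7.88] M [ 0.718  0.716 -0.013] 0.0134 q6 0.8608 e6 0.621
```

Call:
carry_out(
  targets=[
    [[0,0,0,4,0],[0,0,0,4,0]],
  ],
)

```text
time: 8.5
tcp_pos: [0.5808, -0.0746, 0.1537]
tool_rot: [-3.14, 0.001, 0.312]
ft_force: [-4.7, 4.2, 9.5]
opening: 0.0134
```

```bash
python3 st.py
```

```text
8.5 [ 0.5808 -0.0746  0.1537] yaw 17.88 F [-4.69  4.23  9.49] M [0.76  0.706 0.066] 0.0134 q6 0.9306 e6 0.621
```

Call:
carry_out(
  targets=[
    [[0,0,0,4,0],[0,0,0,4,0]],
  ],
)

```text
time: 8.7
tcp_pos: [0.5808, -0.0746, 0.1537]
tool_rot: [-3.14, 0.002, 0.242]
ft_force: [-3.5, 4.6, 8.5]
opening: 0.0135
```

```bash
python3 st.py
```

```text
8.7 [ 0.5808 -0.0746  0.1537] yaw 13.88 F [-3.51  4.6   8.52] M [0.826 0.73  0.051] 0.0135 q6 1.0004 e6 0.621
```

Call:
carry_out(
  targets=[
    [[0,0,0,4,0],[0,0,0,4,0]],
  ],
)

```text
time: 8.9
tcp_pos: [0.5808, -0.0745, 0.1537]
tool_rot: [-3.14, 0.002, 0.172]
ft_force: [-3.9, 4.0, 8.9]
opening: 0.0133
```

```bash
python3 st.py
```

```text
8.9 [ 0.5808 -0.0745  0.1537] yaw 9.88 F [-3.88  4.04  8.93] M [0.87  0.754 0.06 ] 0.0133 q6 1.0702 e6 0.621
```

Call:
carry_out(
  targets=[
    [[0,0,0,4,0],[0,0,0,4,0]],
  ],
)

```text
time: 9.1
tcp_pos: [0.5808, -0.0745, 0.1538]
tool_rot: [-3.14, 0.002, 0.103]
ft_force: [-3.7, 5.0, 8.1]
opening: 0.0131
```

```bash
python3 st.py
```

```text
9.1 [ 0.5808 -0.0745  0.1538] yaw 5.88 F [-3.66  4.96  8.08] M [ 0.942  0.725 -0.004] 0.0131 q6 1.1401 e6 0.621
```

Call:
carry_out(
  targets=[
    [[0,0,0,4,0],[0,0,0,4,0]],
  ],
)

```text
time: 9.3
tcp_pos: [0.5808, -0.0744, 0.1538]
tool_rot: [-3.14, 0.002, 0.033]
ft_force: [-3.7, 4.8, 8.5]
opening: 0.0134
```

```bash
python3 st.py
```

```text
9.3 [ 0.5808 -0.0744  0.1538] yaw 1.88 F [-3.74  4.83  8.45] M [0.918 0.726 0.036] 0.0134 q6 1.2098 e6 0.621
```

Call:
carry_out(
  targets=[
    [[0,0,0,4,0],[0,0,0,4,0]],
  ],
)

```text
time: 9.5
tcp_pos: [0.5808, -0.0744, 0.1537]
tool_rot: [-3.14, 0.002, -0.037]
ft_force: [-4.4, 4.6, 8.9]
opening: 0.0131
```

```bash
python3 st.py
```

```text
9.5 [ 0.5808 -0.0744  0.1537] yaw -2.11 F [-4.35  4.63  8.92] M [0.993 0.714 0.076] 0.0131 q6 1.2796 e6 0.621
```

Call:
carry_out(
  targets=[
    [[0,0,0,4,0],[0,0,0,4,0]],
  ],
)

```text
time: 9.7
tcp_pos: [0.5808, -0.0743, 0.1537]
tool_rot: [-3.14, 0.002, -0.107]
ft_force: [-4.0, 4.3, 7.7]
opening: 0.0138
```

```bash
python3 st.py
```

```text
9.7 [ 0.5808 -0.0743  0.1537] yaw -6.12 F [-3.95  4.27  7.72] M [1.063 0.695 0.067] 0.0138 q6 1.3495 e6 0.621
```

Call:
carry_out(
  targets=[
    [[0,0,0,4,0],[0,0,0,4,0]],
  ],
)

```text
time: 9.9
tcp_pos: [0.5808, -0.0742, 0.1538]
tool_rot: [-3.14, 0.002, -0.176]
ft_force: [-4.0, 6.2, 8.4]
opening: 0.0127
```

```bash
python3 st.py
```

```text
9.9 [ 0.5808 -0.0742  0.1538] yaw -10.11 F [-3.98  6.21  8.39] M [ 1.108  0.655 -0.016] 0.0127 q6 1.4193 e6 0.621
```

Call:
carry_out(
  targets=[
    [[0,0,0,4,0],[0,0,0,4,0]],
  ],
)

```text
time: 10.1
tcp_pos: [0.5808, -0.0742, 0.1537]
tool_rot: [-3.14, 0.002, -0.246]
ft_force: [-4.0, 6.0, 7.7]
opening: 0.0133
```

```bash
python3 st.py
```

```text
10.1 [ 0.5808 -0.0742  0.1537] yaw -14.11 F [-4.02  6.02  7.66] M [1.115 0.689 0.02 ] 0.0133 q6 1.4891 e6 0.621
```

Call:
carry_out(
  targets=[
    [[0,0,0,4,0],[0,0,0,4,0]],
  ],
)

```text
time: 10.3
tcp_pos: [0.5808, -0.0741, 0.1537]
tool_rot: [-3.14, 0.002, -0.316]
ft_force: [-4.5, 5.4, 9.1]
opening: 0.0132
```

```bash
python3 st.py
```

```text
10.3 [ 0.5808 -0.0741  0.1537] yaw -18.11 F [-4.48  5.36  9.1 ] M [1.163 0.607 0.005] 0.0132 q6 1.5589 e6 0.621
```

Call:
carry_out(
  targets=[
    [[0,0,0,4,0],[0,0,0,4,0]],
  ],
)

```text
time: 10.5
tcp_pos: [0.5809, -0.0741, 0.1537]
tool_rot: [-3.14, 0.002, -0.386]
ft_force: [-4.0, 7.0, 9.0]
opening: 0.0135
```

```bash
python3 st.py;python3 st2.py 2 d
```

```text
10.5 [ 0.5809 -0.0741  0.1537] yaw -22.11 F [-4.02  6.98  8.97] M [1.237 0.622 0.013] 0.0135 q6 1.6287 e6 0.621
10.55 yaw -22.03 F [-2.9  7.1  9. ] M [1.219 0.629 0.024] q6 1.6273 e6 0.221
10.6 yaw -22.01 F [-3.4  6.8  8.5] M [1.206 0.587 0.05 ] q6 1.627 e6 0.077
```

View pics/s_d.png

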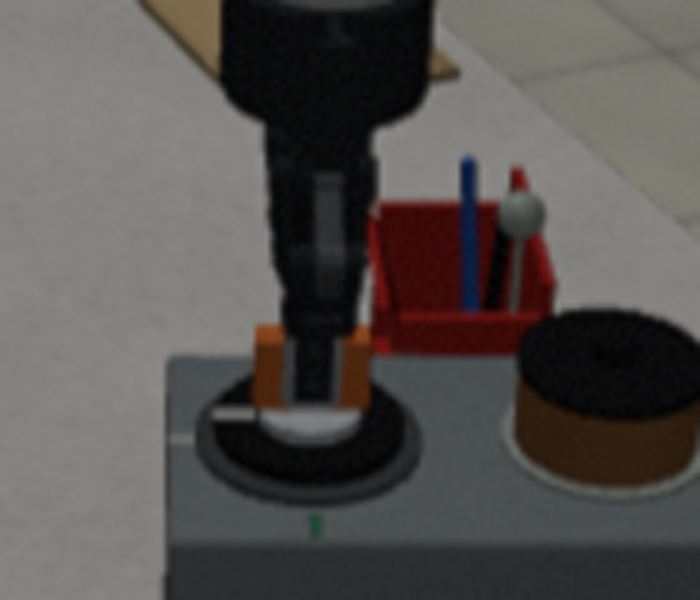

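The bar is now parallel to the grinder, from (258,365) to (368,365), so the knob is still following the gripper. It has turned about 144° with only free drag. I'll continue.

Call:
carry_out(
  targets=[
    [[0,0,0,4,0],[0,0,0,4,0]],
  ],
)

```text
time: 10.8
tcp_pos: [0.5809, -0.074, 0.1537]
tool_rot: [-3.14, 0.002, -0.455]
ft_force: [-4.0, 7.0, 8.7]
opening: 0.0135
```

```bash
python3 st.py
```

```text
10.8 [ 0.5809 -0.074   0.1537] yaw -26.09 F [-4.01  7.02  8.67] M [1.278 0.515 0.236] 0.0135 q6 1.6983 e6 0.784
```

Torque rose to about 0.23 N m, and the motor effort rose by 0.16 to match, so the screw has bottomed. I'll add 2° and hold.

Call:
carry_out(
  targets=[
    [[0,0,0,1,0],[0,0,0,2,0],[0,0,0,2,0],[0,0,0,2,0]],
  ],
)

```text
time: 11.2
tcp_pos: [0.5809, -0.074, 0.1538]
tool_rot: [-3.141, 0.002, -0.488]
ft_force: [-3.4, 7.3, 8.2]
opening: 0.0132
```

```bash
python3 st.py; python3 st2.py 4 e
```

```text
11.2 [ 0.5809 -0.074   0.1538] yaw -27.97 F [-3.41  7.28  8.23] M [1.292 0.521 0.291] 0.0132 q6 1.7311 e6 0.322
11.25 yaw -27.97 F [-3.6  6.9  8.7] M [1.281 0.511 0.354] q6 1.7311 e6 0.313
11.3 yaw -27.97 F [-3.2  6.3  8.1] M [1.251 0.511 0.358] q6 1.7311 e6 0.311
11.35 yaw -27.97 F [-2.8  7.5  8.3] M [1.305 0.506 0.325] q6 1.7311 e6 0.311
11.4 yaw -27.97 F [-2.7  6.5  9.4] M [1.223 0.539 0.355] q6 1.7311 e6 0.311
```

View pics/s_e.png

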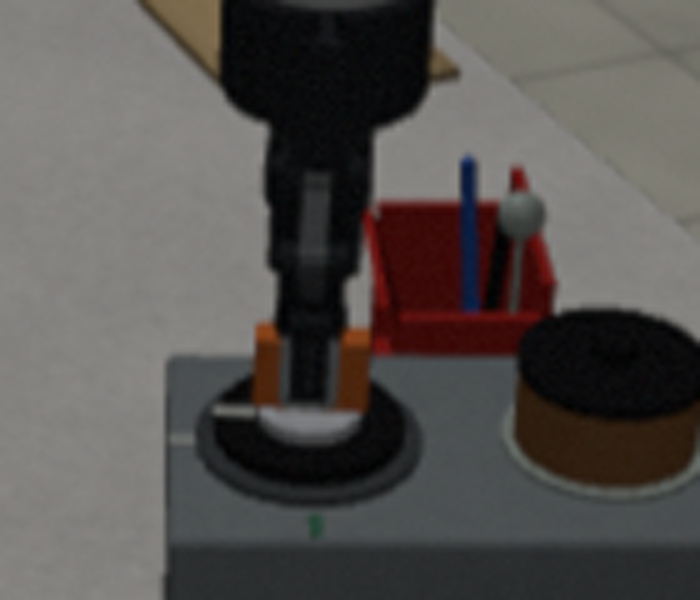

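The torque held at about 0.33 N m (carrier about -0.08) for over 0.3 s, so the screw is snug. Next I'll back off 90° plus the 4.6° wind-up, about 95° in total.

Call:
carry_out(
  targets=[
    [[0,0,0,-5,0],[0,0,0,-10,0],[0,0,0,-15,0],[0,0,0,-20,0],[0,0,0,-25,0],[0,0,0,-30,0],[0,0,0,-35,0],[0,0,0,-40,0],[0,0,0,-45,0],[0,0,0,-50,0]],
  ],
)

```text
time: 12.4
tcp_pos: [0.5808, -0.0747, 0.1537]
tool_rot: [-3.14, 0.001, 0.387]
ft_force: [-2.8, 3.6, 7.4]
opening: 0.0136
```

Call:
carry_out(
  targets=[
    [[0,0,0,-5,0],[0,0,0,-10,0],[0,0,0,-15,0],[0,0,0,-20,0],[0,0,0,-25,0],[0,0,0,-30,0],[0,0,0,-35,0],[0,0,0,-40,0],[0,0,0,-45,0],[0,0,0,-45,0]],
  ],
)

```text
time: 13.4
tcp_pos: [0.5812, -0.0752, 0.1538]
tool_rot: [-3.141, 0.0, 1.171]
ft_force: [-1.3, 0.6, 6.4]
opening: 0.0133
```

```bash
python3 st.py; python3 st2.py 2 f
```

```text
13.4 [ 0.5812 -0.0752  0.1538] yaw 67.11 F [-1.3   0.58  6.37] M [0.23  0.38  0.018] 0.0133 q6 0.0711 e6 -0.764
13.45 yaw 67.01 F [-0.8  1.8  6.6] M [0.334 0.351 0.036] q6 0.073 e6 -0.222
13.5 yaw 66.98 F [-1.2  1.5  5.7] M [0.298 0.387 0.026] q6 0.0734 e6 -0.035
```

View pics/s_f.png

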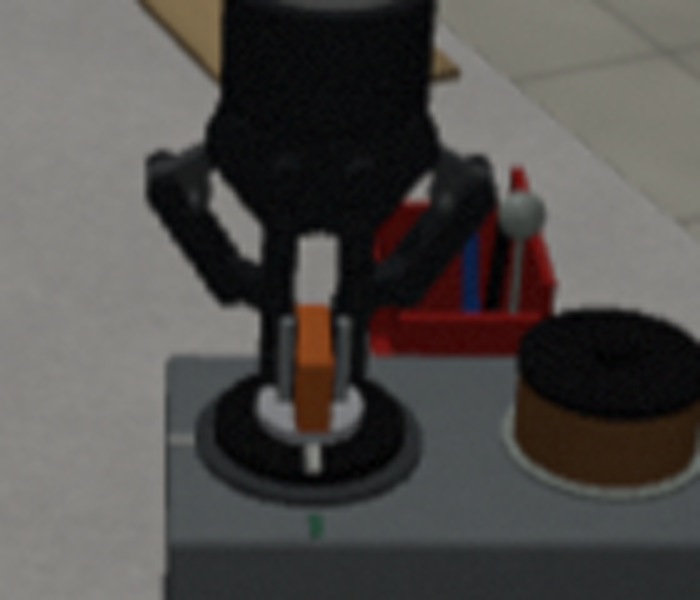

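The ring pointer at (313,457) points at the green tick at (316,525). I'll release and rise.

Call:
carry_out(
  targets=[
    [[0,0,0,0,0.5],[0,0,0,0,0.7],[0,0,0,0,0.7],[0,0,0,0,0.7],[0,0,-10,0,0.7],[0,0,-30,0,0.7],[0,0,-60,0,0.7],[0,0,-90,0,0.7],[0,0,-90,0,0.7]],
  ],
)

```text
time: 14.4
tcp_pos: [0.5828, -0.0757, 0.2483]
tool_rot: [3.133, -0.001, 1.169]
ft_force: [0.4, -0.3, 0.1]
opening: 0.0598
```

```bash
python3 st.py; python3 st2.py 1 g
```

```text
14.4 [ 0.5828 -0.0757  0.2483] yaw 66.97 F [ 0.36 -0.28  0.06] M [-0.026  0.021  0.007] 0.0598 q6 0.0736 e6 -0.0
14.45 yaw 66.97 F [-0.5 -0.6 -0.4] M [-0.021 -0.038  0.009] q6 0.0736 e6 -0.0
```

View pics/s_g.png

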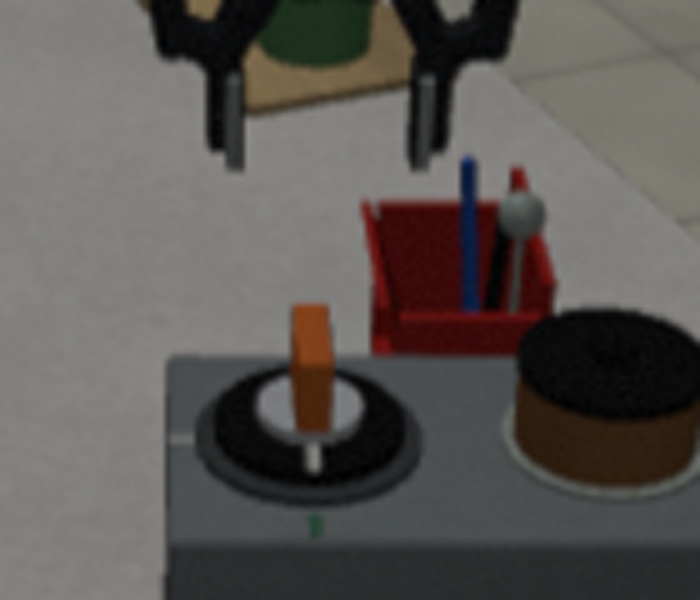

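The fingers are clear of the knob, and the pointer at (313,457) still points at the green tick (316,525). One numeric check before handing in.

Run:
```python
from h import *
q=grab_frame("side")
g=lambda u,v:(235+u/5-.4,140+v/5-.4)
for C in ([.581,-.0746],ray(q,g(309,428),.14)[:2]):
  for z in(.138,.142):
    w=ray(q,g(313,458),z)[:2]-C; t=ray(q,g(316,525),.13)[:2]-C
    print(C,np.linalg.norm(w),np.degrees(np.arctan2(w[1],w[0]))+22-180,np.degrees(np.arctan2(t[1],t[0]))+22-180)
print(sense()["ft_force"])
sign_off()
```

```text
[0.581, -0.0746] 0.021546710630470017 -267.2051955964937 -269.54093415333114
[0.581, -0.0746] 0.027297882716563592 -268.8933109108907 -269.54093415333114
[ 0.57991597 -0.07873791] 0.017285790281529153 -268.3238492977009 -270.1371360360516
[ 0.57991597 -0.07873791] 0.023050109415341545 -270.0441263386331 -270.1371360360516
[ 0.72533944  0.22796985 -0.3256391 ]
the job is handed in; nothing more can be done
```

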